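Rebuild the trinket tower on its clip base

ROBOT

A 7-joint arm with a two-finger parallel gripper is mounted at the origin on the work surface. World frame = base frame: x ahead of the robot, y to its left, z up, the work surface at z = 0. Lengths are in m, angles in rad, forces in N, time in s.
With the tool pointing down it reaches from about 0.425 to 0.8 m from the base axis. Payload 8.3 kg.
Tool frame: the origin (TCP) lies on the centre line of the jaws, within the pads' length; the fingertips stand 14 mm ahead of it and the grasp point (between the pads) lies 5 mm behind it; z points along the fingers, y is the direction in which the jaws open and shut (so a half turn about z gives the same grasp; the last joint's range is limited). The gripper opens to 85 mm and grips with 20 to 120 N. Pads are 22 mm wide; open, the fingers measure 114 mm over their backs; the gripper's body (76 mm by 85 mm) begins 54 mm behind the grasp point. The pads swing forward as they close: fully open they stand 13 mm farther back than shut.
Start: joints at [1.251, 0.383, 0.016, 1.37, -0.006, 1.388, -0.046], TCP at [0.159, -0.604, 0.245] pointing down, gripper open.
Joint ranges: [-2.95, 2.95], [-0.25, 2.06], [-1.52, 1.56], [0.18, 2.33], [-1.44, 4.58], [0.02, 2.06], [-3.01, 3.01]. Speed limits (rad/s): [2.39, 2.39, 3.01, 3.01, 3.14, 3.14, 3.14].

INTERFACE

Orientations are given as a rotation vector (axis times angle).
In Python, from rig import r, viewer gives the robot as it stands.
- The arm moves only by the tool move_arm, never from a script. Its argument "steps" is a list of rows, each a list of 5 numbers: the opening, from 0 (shut) to 1 (fully open), then the shift along the tool's x, y, z in cm, then the turn about the tool's z in degrees. A call has 1 to 12 rows; each row shifts and turns the commanded pose from where the row before left it, along the tool's axes as they then stand; what a row does not reach is not made up. A row lasts 1/10 s, in which the tool goes at most 50 mm and 8.59 degrees, less where a joint would pass 70% of its speed; a pose out of reach is approached as far as the arm can. A call with a gripper value outside its range is refused whole. The fingers move at their own pace and stop on an object; "grip_force" is the grip in N (left out, the last holds). Time passes only in rows, so rows that do not move let the fingers close. It gives the time, the measured TCP pose, the force and the opening at its end, in the units of the state.
- r.observe(): the state, without advancing time (a new reading comes with each control period).
- viewer.snapshot(name): name is "scene" or "top" or "wrist"; returns (picture, depth): 400x640x3 uint8, red, green, blue; 400x640 float32, m along the optical axis (not along the pixel's ray), 0 where there is no reading.
- viewer.camera_model(name): a dict with "fx", "fy", "cx", "cy" (pixels), "world_to_cam" (4x4, takes a point from world to camera coordinates); the wrist camera has in their place "tool_from_camera" (4x4, takes a point from camera to tool coordinates, whose origin is the TCP and whose axes are the flange's). Camera axes: x right, y up, looking along -z (the intrinsics and any distortion apply to the point x, -y, -z); pixel columns grow to the right and rows downward; lengths in m; the calibration is good to about 2 mm. The wrist camera is an equidistant fisheye: a pixel r from the principal point sees the ray r / f radians off the axis. A picture is of the moment at which its call begins: read the wrist's pose just before it. camera_model takes no time and is no camera call.
- r.hand_in(): hands the job in, once; it reports no verdict.
The state is a dict: "time_s": time; "q": joint angles; "qvel": joint speeds; "joint_efforts": joint torques, N m; "position": TCP position; "tcp_rot": TCP orientation; "wrist_force": force on the tool from outside, world axes, zero at the start; "ft_torque": the same for the moment, N m; "finger_gap": finger opening in m.
Only numpy, scipy, OpenCV 4.12 (cv2) and the standard library are available. Lean on these libraries where they do the work, as an engineer would, in place of code of your own. Each camera call takes 0.05 s, during which the arm holds its last target. There are 200 camera calls.

TASK

Rebuild the trinket tower: press the pink box down into the mint-green clip base until it clicks fully home, then stack on it, one at a time from the bottom up, the tortoiseshell box, the white box and last the wooden lid, each sitting level inside the rim of the one below. Set the pieces down rather than dropping them, and leave the pill organiser, earring stand, hair claw and comb where they are.

Things in the scene. Friction and masses are not known exactly. Their poses are not given: they have to be found in the camera images.
- clip_base: Fixed mint disc, 100 mm wide, 6 mm thick. Origin: centre of its underside, z up. On it four guide posts (tops 19 mm above the floor) round a 46 mm wide space, and two sprung steel catches facing along y (tops 20 mm up, black blocks behind them out to 41 mm from centre). The pink box's foot goes straight down in the middle, at any yaw; when home the box's origin is 6 mm above this origin.
- pink_box: Pink round box, 60 mm wide, 50 mm high, ~90 g. Origin: centre of underside, z up. Dark tapered foot 16 mm high (30 mm wide below, 40 at most), straight body 16 to 50 mm, recess in the top 53 mm wide, 4 mm deep (floor 46 mm above origin). In the clip base the foot meets the catches with its origin about 16 mm above the floor, needs 5 to 8 N of push, clicks about 6 mm lower, then goes home freely.
- tortoise_box: Tortoiseshell (brown-amber, dark spots on top) round box, 60 mm wide, 42 mm high, about 80 g, upright. Origin: centre of its underside, z up. Foot 40 mm wide, 6 mm high; straight body 6 to 42 mm; recess in the top 53 mm wide and 4 mm deep, its floor 38 mm above the origin. Its foot stands on the floor of the pink box's recess.
- white_box: White closed round box of the same shape and size as the tortoiseshell box: 60 mm across, 42 mm high, about 120 g, upright, foot 40 mm wide and 6 mm high, recess in the top 53 mm wide and 4 mm deep with its floor 38 mm above the origin. Origin: centre of its underside, z up. Its foot goes into the recess of the tortoiseshell box.
- wood_lid: Light wooden lid: foot 40 mm wide and 6 mm high, disc 60 mm across from 6 to 14 mm, upright round knob 18 mm thick from 14 to 44 mm, about 60 g, upright. Origin: centre of its underside, z up. Its foot goes into the recess of the white box; grip it by the knob.
- pill_organiser: Bystander, loose: long pink pill organiser with seven press-button lids, 36 x 154 x 26 mm (long along its y). Origin: centre of its underside.
- earring_stand: Bystander, loose: white ceramic earring stand, round foot 84 mm across, stem and two cross bars along its y (the upper 100 mm long), 138 mm high. Origin: centre of its underside.
- hair_claw: Bystander, loose: tortoiseshell hair claw, about 40 x 82 x 38 mm (long along its y). Origin: centre of its underside.
- comb: Bystander, loose: flat wooden comb, 36 x 170 x 7 mm (long along its y). Origin: middle of its underside.
Things that resemble listed ones, but are neither listed nor needed, are in the scene too. Leave any blue look-alike of the tortoise_box alone. Leave any turquoise look-alike of the wood_lid alone.

How it is judged:
On the way, in this order (a step that is already met when the one before it is completed fails the run):
1. the pink box is clicked home in the clip base (horizontal distance between pink_box and clip_base below 0.005 m and z of pink_box in the frame of clip_base between 0.003 and 0.0085 m and angle between pink_box's own z axis and vertical below 0.08 rad), for 0.2 s.
2. then the tortoiseshell box is nested on the pink box (all of step 1 and horizontal distance between tortoise_box and pink_box below 0.0085 m and z of tortoise_box in the frame of pink_box between 0.043 and 0.0485 m and angle between tortoise_box's own z axis and vertical below 0.08 rad), for 0.2 s.
3. then the white box is nested on the tortoiseshell box (all of step 2 and horizontal distance between white_box and tortoise_box below 0.0085 m and z of white_box in the frame of tortoise_box between 0.035 and 0.0405 m and angle between white_box's own z axis and vertical below 0.08 rad), for 0.2 s.
4. last the lid is nested on the white box (all of step 3 and horizontal distance between wood_lid and white_box below 0.0085 m and z of wood_lid in the frame of white_box between 0.035 and 0.0405 m and angle between wood_lid's own z axis and vertical below 0.08 rad), for 0.2 s.
At the end, for the whole second after the job is handed in: Pink box home in the clip base (centre within 5 mm, origin under 8.5 mm above the base's underside); tortoiseshell box, white box and lid nested on it in that order (centres within 8.5 mm of the piece below, heights within 2.5 mm); all upright within 0.08 rad, at rest (all of step 4 and linear speed of each of pink_box, tortoise_box, white_box, wood_lid below 0.01 m/s); the robot touches nothing.
It fails at once if the pill organiser, earring stand, hair claw or comb is moved by more than 20 mm (distance of any of pill_organiser, earring_stand, hair_claw, comb from where it was at the start of the episode above 0.02 m).
It fails at once if a piece of the tower is dropped (falls free faster than 0.6 m/s) ((linear speed of pink_box above 0.6 m/s and contact force between pink_box and the fingers below 0.01 N) or (linear speed of tortoise_box above 0.6 m/s and contact force between tortoise_box and the fingers below 0.01 N) or (linear speed of white_box above 0.6 m/s and contact force between white_box and the fingers below 0.01 N) or (linear speed of wood_lid above 0.6 m/s and contact force between wood_lid and the fingers below 0.01 N)).
It also fails if it takes over 128 s, if anything falls off the work surface, if the arm or the gripper's body presses on something with over 40 N, if the wrist force passes 120 N, or if a joint passes its speed limit or range.

## Working session

There is one attempt and no reset: what is moved stays moved. The work goes in short steps, Python scripts to look and compute and a tool call to move; the robot and the scene stay as the last step left them, time stands still between calls to the robot, and variables do not carry over. Pictures are saved under pics/ and viewed, about 12 in all and at most 16, crops included, and the job is handed in when it is done.

Besides the shell and the picture viewer there is one more tool, called after "Emit:" as name(argument=value, ...) on one line, values as JSON. move_arm: Moves the arm, as the interface text tells. Its arguments: {"type":"object","properties":{"steps":{"type":"array"},"grip_force":{"type":"number"}},"required":["steps"]}

```bash
ls; mkdir -p pics; cat > h.py <<'E'
from rig import r, viewer
import numpy as np, cv2
from scipy.spatial.transform import Rotation as R
def snap(n,save=None):
    im,d=viewer.snapshot(n)
    if save: cv2.imwrite('pics/'+save,im[:,:,::-1])
    return im,d
def world(n,d):
    "per-pixel world points from depth, fixed cameras"
    c=viewer.camera_model(n); v,u=np.mgrid[:400,:640]
    p=np.stack([(u-c['cx'])/c['fx']*d,-(v-c['cy'])/c['fy']*d,-d],-1)
    T=np.linalg.inv(c['world_to_cam']); return p@T[:3,:3].T+T[:3,3]
def ray(n,u,v,z):
    c=viewer.camera_model(n);T=np.linalg.inv(c['world_to_cam'])
    q=T[:3,:3]@np.array([(u-c['cx'])/c['fx'],-(v-c['cy'])/c['fy'],-1]);o=T[:3,3]
    return o+q*(z-o[2])/q[2]
E
python3 - <<'E'
from h import *
a,d=snap('top','top0.png'); b,e=snap('scene','scene0.png')
np.savez('s0.npz',a=a,d=d,b=b,e=e)
for n in('top','scene','wrist'):
    print(n,viewer.camera_model(n))
print((d>0).mean(),(e>0).mean()); s=r.observe(); print(s)
E
```

```text
pics
top {'fx': 404.7296904717119, 'fy': 404.7296904717119, 'cx': 326.7280699635823, 'cy': 203.13798883557808, 'world_to_cam': array([[ 0.0681105 , -0.99767714, -0.00113144,  0.00318368],
       [ 0.9774998 ,  0.066506  ,  0.20017768, -0.56908852],
       [-0.19963744, -0.01474019,  0.97975896, -0.8853275 ],
       [ 0.        ,  0.        ,  0.        ,  1.        ]])}
scene {'fx': 455.16735522968577, 'fy': 455.16735522968577, 'cx': 312.967313230449, 'cy': 199.70714856941154, 'world_to_cam': array([[-0.78270696,  0.62237896, -0.00377523,  0.43761878],
       [-0.33035687, -0.4103025 ,  0.85000953,  0.15679964],
       [ 0.52747906,  0.66655555,  0.52675379, -1.68419081],
       [ 0.        ,  0.        ,  0.        ,  1.        ]])}
wrist {'fx': 309.70691628693146, 'fy': 309.70691628693146, 'cx': 323.89426776606206, 'cy': 207.48557857002035, 'tool_from_camera': array([[-4.17699600e-05,  9.63078057e-01,  2.69222314e-01,
         6.77220522e-02],
       [ 9.99999744e-01, -1.51965853e-04,  6.98771675e-04,
        -9.09606863e-04],
       [ 7.13884266e-04,  2.69222275e-01, -9.63077804e-
[... 157 characters left out ...]
.1, 'q': array([ 1.25110313,  0.38418523,  0.01639716,  1.37100827, -0.00626558,
        1.38817488, -0.04652442]), 'qvel': array([-1.74089070e-03, -3.28017563e-03, -4.69771634e-04, -2.13303781e-03,
       -1.37588988e-03, -4.85992076e-04,  2.42165005e-05]), 'joint_efforts': array([ 2.51862657e-03, -6.29133511e+01,  8.47339835e-01, -3.72759283e+01,
        1.67767092e-02,  1.03986030e-02,  3.03634442e-05]), 'position': array([ 0.15864982, -0.60411262,  0.24437807]), 'tcp_rot': array([-3.11403992e+00, -4.02083452e-01,  4.49931417e-04]), 'wrist_force': array([-0.01822226, -0.32190469,  0.04212956]), 'ft_torque': array([-0.02731813, -0.04183577,  0.01788839]), 'finger_gap': 0.08548835314614942}
```

View pics/top0.png

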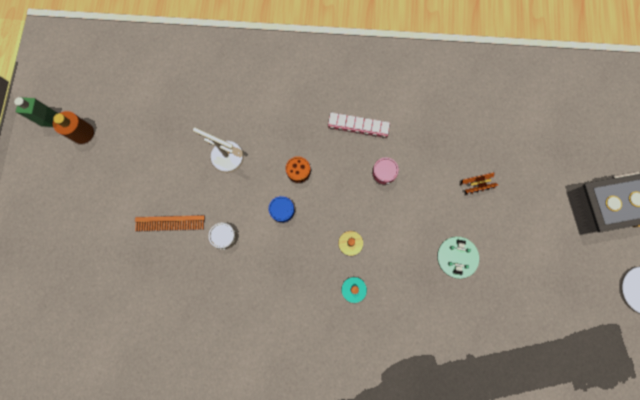

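View pics/scene0.png

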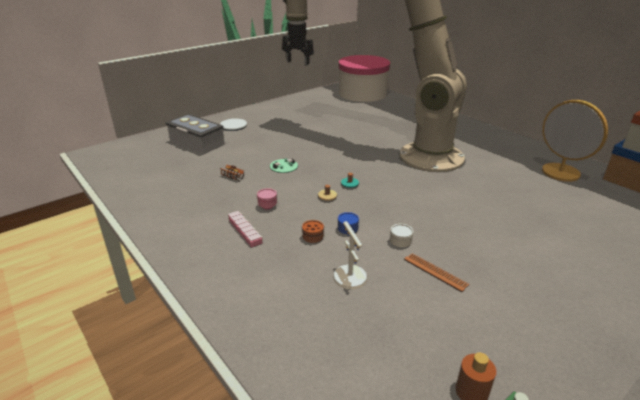

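```bash
cat > m.py <<'E'
from h import *
S=np.load('s0.npz'); a,d=S['a'],S['d']
P=world('top',d); hsv=cv2.cvtColor(a,cv2.COLOR_RGB2HSV)
print('floor z',np.median(P[100:300,200:450,2]))
c=viewer.camera_model('top');print('cam',np.linalg.inv(c['world_to_cam'])[:3,3])
seeds=dict(pink=((386,170),.050),tort=((298,169),.042),white=((222,236),.042),lid=((351,243),.014),blue=((282,209),.042),turq=((354,290),.014),base=((459,257),.006),pill=((359,125),.026),ear=((226,157),.0),claw=((479,183),.03),comb=((170,222),.007))
for n,((u,v),h) in seeds.items():
    r0=32 if n in('comb','pill') else 24
    m=np.zeros(d.shape,bool); m[v-r0:v+r0,u-r0-8:u+r0+8]=1
    if n in('comb','pill'): m[:, :u-42]=0
    m&=P[...,2]>h*.75 if h>.01 else P[...,2]>.0035
    k,l,st,ce=cv2.connectedComponentsWithStats(m.astype(np.uint8))
    if k<2: print(n,'none');continue
    i=l[v,u] or 1+np.argmax(st[1:,4]); m=l==i
    if n in('pink','tort','white','blue'): m&=np.abs(P[...,2]-h)<.008
    if n in('lid','turq'): m&=np.abs(P[...,2]-h)<.006
    ct=max(cv2.findContours(m.astype(np.uint8),0,1)[0],key=cv2.contourArea)
    q=np.array([ray('top',x,y,h)[:2] for x,y in ct[:,0]]).astype(np.float32)
    (cx,cy),rad=cv2.minEnclosingCircle(q)
    print(n,'z',np.percentile(P[m][:,2],[50,98]).round(4),'n',m.sum(),'circ',round(cx,4),round(cy,4),'dia',round(2*rad,4),'rect',[np.round(t,3) for t in cv2.minAreaRect(q)],'reach',round(np.hypot(cx,cy),3))
t=a[120:300,200:500]; cv2.imwrite('pics/crop0.png',cv2.resize(t[:,:,::-1],None,fx=2.6,fy=2.6,interpolation=cv2.INTER_CUBIC))
E
python3 m.py
```

```text
floor z -0.0005145184778354017
cam [0.37932255 0.0279742  0.98132997]
pink z [0.0454 0.0509] n 474 circ 0.6598 -0.0924 dia 0.0618 rect [array([ 0.661, -0.092]), array([0.057, 0.06 ]), np.float64(3.888)] reach 0.666
tort z [0.038  0.0439] n 469 circ 0.6515 0.119 dia 0.0608 rect [array([0.651, 0.119]), array([0.058, 0.058]), np.float64(3.888)] reach 0.662
white z [0.0379 0.0434] n 520 circ 0.4772 0.2829 dia 0.0612 rect [array([0.478, 0.283]), array([0.06 , 0.058]), np.float64(80.069)] reach 0.555
lid z [0.0132 0.0167] n 402 circ 0.4827 -0.0199 dia 0.0596 rect [array([ 0.483, -0.02 ]), array([0.057, 0.057]), np.float64(3.897)] reach 0.483
blue z [0.0378 0.0435] n 487 circ 0.5504 0.1502 dia 0.0608 rect [array([0.55 , 0.151]), array([0.058, 0.058]), np.float64(49.83)] reach 0.571
turq z [0.0134 0.0165] n 432 circ 0.3744 -0.0338 dia 0.0592 rect [array([ 0.374, -0.034]), array([0.057, 0.058]), np.float64(48.135)] reach 0.376
base z [0.0058 0.0193] n 1134 circ 0.4681 -0.2792 dia 0.1002 rect [array([ 0.467, -0.28 ]), array([0.098, 0.096]), np.float64(0.756)] reach 0.545
pill z [0.0247 0.0289] n 794 circ 0.7836 -0.0232 dia 0.1534 rect [array([ 0.781, -0.023]), array([0.152, 0.039]), np.float64(83.578)] reach 0.784
ear z [0.0103 0.1388] n 952 circ 0.6998 0.3287 dia 0.1424 rect [array([0.704, 0.319]), array([0.134, 0.081]), np.float64(32.142)] reach 0.773
claw z [0.0305 0.0391] n 327 circ 0.649 -0.324 dia 0.0839 rect [array([ 0.649, -0.324]), array([0.035, 0.08 ]), np.float64(17.1)] reach 0.725
comb z [0.006  0.0104] n 578 circ 0.5115 0.4228 dia 0.1692 rect [array([0.502, 0.422]), array([0.035, 0.169]), np.float64(5.502)] reach 0.664
```

View pics/crop0.png

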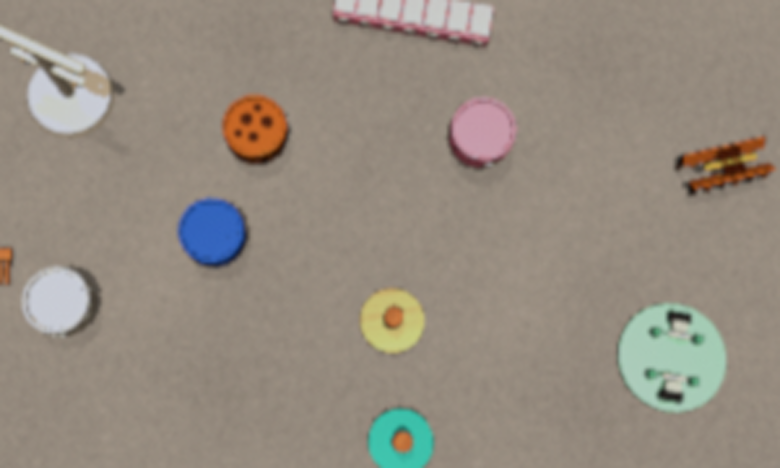

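Tortoise box = orange-brown with dark spots at crop (255,128); the blue one at (213,232) is the look-alike. Wood lid = pale yellow wood at (393,320); the turquoise one at (402,440) is the look-alike. Pink is at (483,131), white at (57,300) and the base at (672,357). Diameters and heights match the given sizes. I'll square the tool with the world axes and go above the pink box.

Emit:
move_arm(steps=[[1,0,0,0,7.35],[1,0,0,0,7.35],[1,3.1,-3.2,0,0],[1,3.1,-3.2,0,0],[1,3.1,-3.2,0,0],[1,3.1,-3.2,0,0],[1,3.1,-3.2,0,0],[1,3.1,-3.2,0,0],[1,3.1,-3.2,0,0],[1,3.1,-3.2,0,0]], grip_force=60)

```text
time_s: 1.1
position: [0.4075, -0.3468, 0.2451]
tcp_rot: [-3.141, -0.0, 0.001]
wrist_force: [0.8, -1.0, 0.1]
finger_gap: 0.0859
```

Emit:
move_arm(steps=[[1,3.17,-3.2,0.5,0],[1,3.17,-3.2,0.5,0],[1,3.17,-3.2,0.5,0],[1,3.17,-3.2,1,0],[1,3.17,-3.2,1,0],[1,3.17,-3.2,1,0],[1,3.17,-3.2,1,0],[1,3.17,-3.2,1,0],[1,0,0,1,0],[1,0,0,1,0],[1,0,0,0,0],[1,0,0,0,0]])

```text
time_s: 2.3
position: [0.6596, -0.0942, 0.1604]
tcp_rot: [3.141, -0.003, -0.001]
wrist_force: [-0.1, -0.7, 0.9]
finger_gap: 0.0852
```

```bash
cat > w.py <<'E'
from h import *
import sys
def wrist(name):
    s=r.observe(); im,d=snap('wrist',name); c=viewer.camera_model('wrist')
    v,u=np.mgrid[:400,:640].astype(float); x=(u-c['cx'])/c['fx']; y=(v-c['cy'])/c['fy']; th=np.hypot(x,y)+1e-9
    k=np.tan(np.minimum(th,1.5))/th
    p=np.stack([x*k*d,-y*k*d,-d],-1); T=c['tool_from_camera']; p=p@T[:3,:3].T+T[:3,3]
    Q=R.from_rotvec(s['tcp_rot']).as_matrix()
    return im,d,p@Q.T+s['position'],s
if __name__=='__main__':
    im,d,P,s=wrist(sys.argv[1])
    top=float(sys.argv[2]); g=np.array([float(sys.argv[3]),float(sys.argv[4])]); rad=float(sys.argv[5]) if len(sys.argv)>5 else .033
    m=(np.abs(P[...,2]-top)<.006)&(np.hypot(*(P[...,:2]-g).transpose(2,0,1))<rad+.012)&(d>0)
    k,l,st,ce=cv2.connectedComponentsWithStats(m.astype(np.uint8)); m=l==1+np.argmax(st[1:,4])
    q=P[m]; z=np.median(q[:,2])
    (x,y),ra=cv2.minEnclosingCircle(q[:,:2].astype(np.float32))
    print('n',m.sum(),'z',np.percentile(q[:,2],[2,50,98]).round(4),'circle',round(x,4),round(y,4),'dia',round(2*ra,4),'mid',((np.percentile(q,1,0)+np.percentile(q,99,0))/2)[:2].round(4),'px',np.argwhere(m).mean(0)[::-1].round(),'tcp',s['position'].round(4))
E
python3 w.py w1.png 0.048 0.660 -0.092
```

```text
n 4166 z [0.0451 0.0468 0.0513] circle 0.6618 -0.0936 dia 0.0603 mid [ 0.6624 -0.0937] px [324. 204.] tcp [ 0.6596 -0.0942  0.1604]
```

Emit:
move_arm(steps=[[1,0.2,-0.05,2,0],[1,0,0,2,0],[1,0,0,2,0],[1,0,0,2,0],[1,0,0,2,0],[1,0,0,1.7,0],[1,0,0,1,0],[1,0,0,0,0],[0.5,0,0,0,0],[0,0,0,0,0],[0,0,0,0,0],[0,0,0,0,0]])

```text
time_s: 3.55
position: [0.6635, -0.0919, 0.0352]
tcp_rot: [3.141, 0.0, 0.005]
wrist_force: [-0.2, 0.0, 6.5]
finger_gap: 0.058
```

Emit:
move_arm(steps=[[0,0,0,0,0],[0,0,0,0,0],[0,0,0,-1,0],[0,0,0,-1,0],[0,0,0,-2,0],[0,0,0,-2,0],[0,0,0,-2,0],[0,0,0,-2,0],[0,0,0,0,0],[0,0,0,0,0]])

```text
time_s: 4.55
position: [0.6624, -0.0918, 0.1339]
tcp_rot: [3.141, 0.0, 0.002]
wrist_force: [0.1, -0.3, -1.5]
finger_gap: 0.0583
```

```bash
python3 w.py w2.png 0.148 0.662 -0.094
```

```text
n 14129 z [0.1437 0.1455 0.1513] circle 0.6684 -0.0917 dia 0.0847 mid [ 0.6626 -0.0917] px [324. 281.] tcp [ 0.6624 -0.0918  0.1339]
```

Emit:
move_arm(steps=[[0,-1.5,1.0,-1,0],[0,-2.9,2.1,-1,0],[0,-2.9,2.1,-1,0],[0,-2.9,2.1,-1,0],[0,-2.9,2.1,-1,0],[0,-2.9,2.1,0,0],[0,-2.9,2.1,0,0],[0,-2.9,2.1,0,0],[0,-2.9,2.1,0,0],[0,-1.5,1.0,0,0],[0,0,0,0,0],[0,0,0,0,0]])

```text
time_s: 5.8
position: [0.4, -0.2795, 0.1826]
tcp_rot: [-3.141, 0.001, 0.001]
wrist_force: [0.7, -0.3, -0.7]
finger_gap: 0.0583
```

```bash
python3 w.py w3.png 0.005 0.4675 -0.2795 .05; cat > f.py <<'E'
E
python3 - <<'E'
from w import *
im,d,P,s=wrist('w3b.png')
hsv=cv2.cvtColor(im,cv2.COLOR_RGB2HSV)
g=np.array([.4675,-.2795]);D=np.hypot(*(P[...,:2]-g).transpose(2,0,1))
m=(hsv[...,0]>60)&(hsv[...,0]<90)&(hsv[...,1]>50)&(D<.065)&(np.abs(P[...,2]-.005)<.006)
q=P[m]; h=cv2.convexHull(q[:,:2].astype(np.float32))[:,0]
A=np.c_[2*h,np.ones(len(h))]; sol=np.linalg.lstsq(A,(h**2).sum(1),rcond=None)[0]
print(m.sum(),sol[:2],2*np.sqrt(sol[2]+sol[:2]@sol[:2]),cv2.minEnclosingCircle(h),np.median(q[:,2]),s['position'])
E
```

```text
n 10445 z [-0.0005  0.0059  0.0079] circle 0.4675 -0.2795 dia 0.1241 mid [ 0.4674 -0.2795] px [325. 123.] tcp [ 0.4    -0.2795  0.1826]
6516 [ 0.46738193 -0.28094942] 0.09967770104457467 ((0.4676647484302521, -0.28119778633117676), 0.0506981685757637) 0.006557187787948809 [ 0.40069233 -0.27901575  0.18273088]
```

View pics/w3.png

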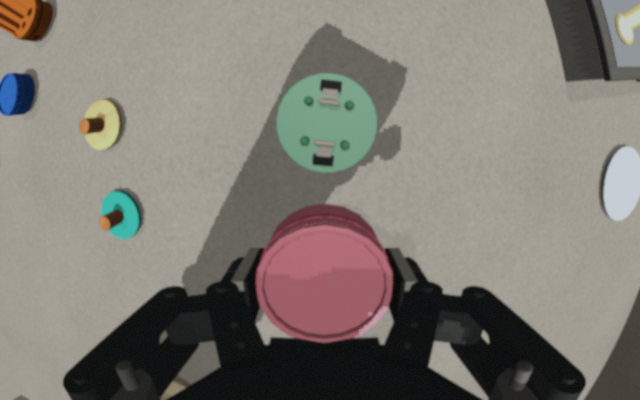

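Base is centred at pixel (327,122) in the wrist view, world about (0.4675, -0.280), and the box is held upright at (324,281).

Emit:
move_arm(steps=[[0,1.7,0.1,1,0],[0,2.5,0,1.5,0],[0,2.5,0,2,0],[0,0,0,2,0],[0,0,0,2,0],[0,0,0,2,0],[0,0,0,1.2,0],[0,0,0,0,0],[0,0,0,0,0],[0,0,0,0,0]])

```text
time_s: 6.9
position: [0.4682, -0.2811, 0.0674]
tcp_rot: [3.141, 0.001, 0.003]
wrist_force: [-0.7, -0.4, -0.9]
finger_gap: 0.0578
```

```bash
python3 - <<'E'
from h import *
im,d=snap('top'); P=world('top',d); print(r.observe()['position'])
from h import ray
g=np.array([.4675,-.280]); 
hsv=cv2.cvtColor(im,cv2.COLOR_RGB2HSV)
a,_=snap('scene'); c=viewer.camera_model('scene')['world_to_cam']
p=c@np.array([.4675,-.28,.04,1]);cm=viewer.camera_model('scene');u=int(cm['cx']+cm['fx']*p[0]/-p[2]);v=int(cm['cy']-cm['fy']*p[1]/-p[2])
cr=np.hstack([cv2.resize(a[v-30:v+30,u-35:u+35],None,fx=5.5,fy=5.5,interpolation=2),cv2.resize(im[257-30:257+30,459-35:459+35],None,fx=5.5,fy=5.5,interpolation=2)])
cv2.imwrite('pics/c4.png',cr[:,:,::-1])
E
```

```text
[ 0.46812181 -0.28120622  0.06753477]
```

View pics/c4.png

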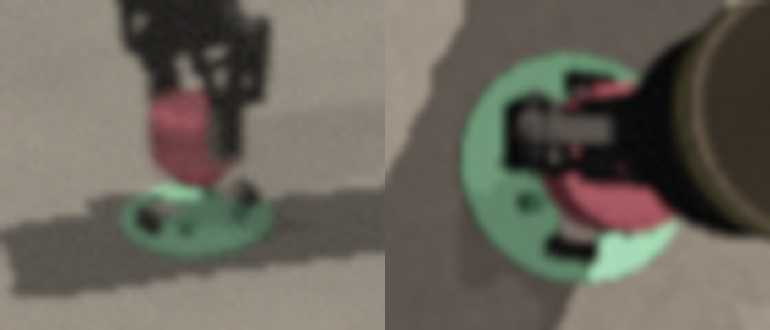

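Box hovers over the centre of the base. I'll press slowly.

Emit:
move_arm(steps=[[0,0,-0.1,0.5,0],[0,0,0,0.5,0],[0,0,0,0.4,0],[0,0,0,0.2,0],[0,0,0,0.2,0],[0,0,0,0,0]], grip_force=80)

```text
time_s: 7.6
position: [0.4678, -0.2801, 0.0485]
tcp_rot: [3.141, 0.001, 0.001]
wrist_force: [2.2, -2.0, 1.8]
finger_gap: 0.058
```

Emit:
move_arm(steps=[[0,0,0,0.2,0],[0,0,0,0.2,0],[0,0,0,0.2,0],[0,0,0,0.1,0],[0,0,0,0,0]])

```text
time_s: 8.1
position: [0.4672, -0.2798, 0.0413]
tcp_rot: [-3.141, -0.0, 0.0]
wrist_force: [1.5, 0.4, 3.3]
finger_gap: 0.0574
```

Emit:
move_arm(steps=[[0,0,0,0.1,0],[0,0,0,0.1,0],[0,0,0,0.1,0],[0,0,0,0,0]])

```text
time_s: 8.5
position: [0.4675, -0.2798, 0.0412]
tcp_rot: [3.141, 0.0, 0.001]
wrist_force: [-11.5, 6.7, 33.2]
finger_gap: 0.058
```

Emit:
move_arm(steps=[[0,0,0,-0.3,0],[0,0,0,0,0],[0.5,0,0,0,0],[1,0,0,0,0],[1,0,0,0,0],[1,0,0,0,0],[1,0,0,-2,0],[1,0,0,-3,0],[1,0,0,-4,0],[1,0,0,-4,0],[1,0,0,0,0],[1,0,0,0,0]])

```text
time_s: 9.7
position: [0.4677, -0.2802, 0.1722]
tcp_rot: [3.14, 0.0, 0.003]
wrist_force: [0.3, 0.1, 0.2]
finger_gap: 0.0853
```

```bash
python3 w.py w5.png 0.054 0.4675 -0.280 
```

```text
n 3978 z [0.0511 0.0528 0.0573] circle 0.4679 -0.2787 dia 0.0607 mid [ 0.4683 -0.279 ] px [323. 205.] tcp [ 0.4677 -0.2802  0.1722]
```

Emit:
move_arm(steps=[[1,0.9,-2,0,0],[1,1.85,-4,0,0],[1,1.85,-4,0,0],[1,1.85,-4,0,0],[1,1.85,-4,0,0],[1,1.85,-4,0,0],[1,1.85,-4,0,0],[1,1.85,-4,0,0],[1,1.85,-4,0,0],[1,1.85,-4,0.5,0],[1,0.9,-2,0.5,0],[1,0,0,0,0]])

```text
time_s: 10.95
position: [0.6501, 0.1254, 0.1577]
tcp_rot: [-3.139, -0.011, 0.008]
wrist_force: [-1.1, -0.3, -0.2]
finger_gap: 0.0854
```

Emit:
move_arm(steps=[[1,0,0,0.5,0],[1,0,0,0,0]])

```text
time_s: 11.15
position: [0.6509, 0.1181, 0.1545]
tcp_rot: [3.14, -0.002, -0.004]
wrist_force: [1.0, 0.5, 0.9]
finger_gap: 0.0855
```

```bash
python3 w.py w6.png 0.040 0.652 0.119 
```

```text
n 4108 z [0.0372 0.0389 0.0432] circle 0.6529 0.1186 dia 0.0603 mid [0.6532 0.1186] px [324. 203.] tcp [0.6509 0.1181 0.1545]
```

View pics/w6.png

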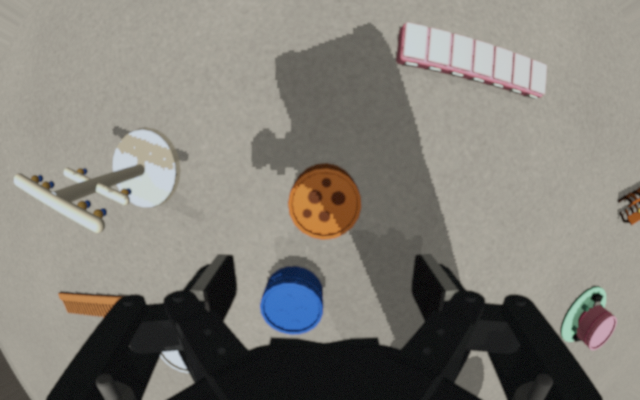

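Emit:
move_arm(steps=[[1,0.2,-0.05,2,0],[1,0,0,2,0],[1,0,0,2,0],[1,0,0,2,0],[1,0,0,2,0],[1,0,0,1.8,0],[1,0,0,1,0],[1,0,0,0,0],[0.5,0,0,0,0],[0,0,0,0,0],[0,0,0,0,0],[0,0,0,0,0]], grip_force=60)

```text
time_s: 12.4
position: [0.655, 0.1208, 0.0303]
tcp_rot: [-3.141, -0.0, -0.005]
wrist_force: [-0.2, -0.0, 6.9]
finger_gap: 0.058
```

Emit:
move_arm(steps=[[0,0,0,0,0],[0,0,0,0,0],[0,0,0,-1,0],[0,0,0,-2,0],[0,0,0,-3,0],[0,0,0,-3,0],[0,0,0,-3,0],[0,0,0,-3,0],[0,0,0,0,0],[0,0,0,0,0]])

```text
time_s: 13.4
position: [0.6539, 0.1209, 0.1796]
tcp_rot: [-3.141, -0.001, -0.003]
wrist_force: [-0.3, 0.0, -1.5]
finger_gap: 0.0584
```

```bash
python3 w.py w7.png 0.188 0.653 0.119
```

```text
n 13695 z [0.1843 0.1881 0.1925] circle 0.6605 0.1211 dia 0.0846 mid [0.6534 0.1211] px [324. 278.] tcp [0.6539 0.1209 0.1796]
```

Emit:
move_arm(steps=[[0,-0.95,2,0,0],[0,-1.85,4,0,0],[0,-1.85,4,0,0],[0,-1.85,4,0,0],[0,-1.85,4,0,0],[0,-1.85,4,0,0],[0,-1.85,4,0,0],[0,-1.85,4,0,0],[0,-1.85,4,0,0],[0,-1.85,4,0,0],[0,-0.95,2,0,0],[0,0,0,0,0]])

```text
time_s: 14.65
position: [0.4648, -0.2836, 0.1767]
tcp_rot: [3.141, -0.011, -0.006]
wrist_force: [0.5, 1.3, -1.8]
finger_gap: 0.0584
```

Emit:
move_arm(steps=[[0,0,0,1.5,0],[0,0,0,2,0],[0,0,0,2,0],[0,0,0,1.5,0],[0,0,0,0.8,0],[0,0,0,0,0],[0,0,0,0,0]])

```text
time_s: 15.35
position: [0.4686, -0.279, 0.1005]
tcp_rot: [-3.141, -0.001, -0.0]
wrist_force: [0.8, 0.3, -0.1]
finger_gap: 0.0578
```

Emit:
move_arm(steps=[[0,-0.07,0.07,0.5,0],[0,0,0,0.5,0],[0,0,0,0.3,0],[0,0,0,0.2,0],[0,0,0,0.1,0],[0,0,0,0.1,0],[0,0,0,0,0]])

```text
time_s: 16.05
position: [0.4676, -0.2801, 0.0833]
tcp_rot: [-3.141, -0.0, 0.0]
wrist_force: [0.7, 1.0, -0.7]
finger_gap: 0.058
```

Emit:
move_arm(steps=[[0,0,0,0.1,0],[0,0,0,0.1,0],[0,0,0,0,0]])

```text
time_s: 16.35
position: [0.468, -0.2802, 0.0823]
tcp_rot: [3.141, 0.001, 0.001]
wrist_force: [-1.8, 0.8, 6.9]
finger_gap: 0.0582
```

Contact at the expected height (0.0825), so I'll release and rise.

Emit:
move_arm(steps=[[0,0,0,-0.1,0],[0.5,0,0,0,0],[1,0,0,0,0],[1,0,0,0,0],[1,0,0,0,0],[1,0,0,-2,0],[1,0,0,-3,0],[1,0,0,-4,0],[1,0,0,-3,0],[1,0,0,0,0],[1,0,0,0,0]])

```text
time_s: 17.45
position: [0.4679, -0.2802, 0.2028]
tcp_rot: [3.141, 0.0, 0.002]
wrist_force: [-0.4, 0.3, -0.8]
finger_gap: 0.0854
```

```bash
python3 w.py w8.png 0.092 0.468 -0.280 
```

```text
n 4164 z [0.0892 0.0909 0.0953] circle 0.4657 -0.2791 dia 0.0607 mid [ 0.4665 -0.2792] px [324. 209.] tcp [ 0.4679 -0.2802  0.2028]
```

Emit:
move_arm(steps=[[1,0.3,-2.5,0,0],[1,0.3,-4.9,0,0],[1,0.3,-4.9,0,0],[1,0.3,-4.9,0,0],[1,0,-4.9,0,0],[1,0,-4.9,0,0],[1,0,-4.9,0,0],[1,0,-4.9,0,0],[1,0,-4.9,0,0],[1,0,-4.9,0,0],[1,0,-4.9,0,0],[1,0,-4.8,0,0]])

```text
time_s: 18.7
position: [0.4785, 0.2844, 0.2007]
tcp_rot: [3.141, 0.0, -0.003]
wrist_force: [0.8, -0.6, -0.0]
finger_gap: 0.0855
```

Emit:
move_arm(steps=[[1,0,0,0,-7.5],[1,0,0,0,-7.5],[1,0,0,0,-7.5],[1,0,0,0,-7.5],[1,0,0,0,-7.5],[1,0,0,0,-7.5],[1,0,0,0,-7.5],[1,0,0,0,-7.5],[1,0,0,0,-7.5],[1,0,0,0,-7.5],[1,0,0,0,-7.5],[1,0,0,0,-7.5]])

```text
time_s: 19.9
position: [0.4787, 0.2824, 0.2006]
tcp_rot: [-2.214, -2.227, 0.004]
wrist_force: [0.5, -0.7, -0.4]
finger_gap: 0.0853
```

Emit:
move_arm(steps=[[1,0,0,2,0],[1,0,0,2,0],[1,0,0,1,0],[1,0,0,0,0],[1,0,0,0,0]])

```text
time_s: 20.4
position: [0.4793, 0.283, 0.1523]
tcp_rot: [-2.22, -2.222, 0.001]
wrist_force: [-1.4, 0.1, 0.6]
finger_gap: 0.0856
```

```bash
python3 w.py w9.png 0.040 0.478 0.283; python3 -c "
from h import *
s=r.observe();print(s['q'].round(2),s['tcp_rot'].round(3));print(R.from_rotvec(s['tcp_rot']).as_matrix().round(2))"
```

```text
n 4152 z [0.0371 0.0388 0.0433] circle 0.4778 0.2834 dia 0.0608 mid [0.4781 0.2839] px [323. 208.] tcp [0.4793 0.283  0.1523]
[ 0.11  0.45 -0.9   1.66  0.37  1.22 -0.87] [-2.221e+00 -2.222e+00 -1.000e-03]
[[-0.  1.  0.]
 [ 1.  0.  0.]
 [ 0.  0. -1.]]
```

View pics/w9.png

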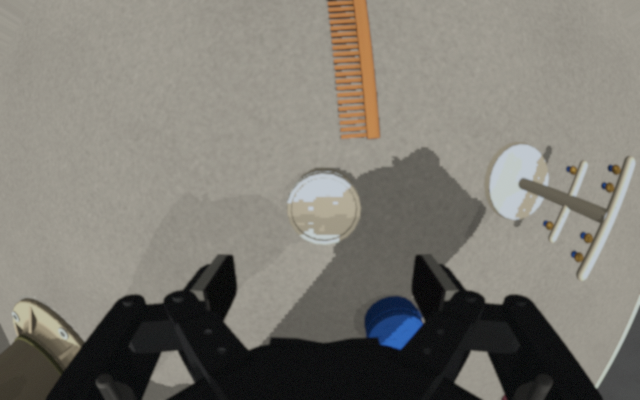

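White box is at (323,208) and the jaws now open clear of the comb.

Emit:
move_arm(steps=[[1,0.05,-0.1,2,0],[1,0,0,2,0],[1,0,0,2,0],[1,0,0,2,0],[1,0,0,2,0],[1,0,0,1.6,0],[1,0,0,1,0],[1,0,0,0,0],[0.5,0,0,0,0],[0,0,0,0,0],[0,0,0,0,0],[0,0,0,0,0]])

```text
time_s: 21.65
position: [0.4792, 0.2841, 0.0278]
tcp_rot: [2.221, 2.221, 0.004]
wrist_force: [-0.4, -1.3, 6.4]
finger_gap: 0.0584
```

Emit:
move_arm(steps=[[0,0,0,0,0],[0,0,0,0,0],[0,0,0,-1,0],[0,0,0,-2,0],[0,0,0,-3,0],[0,0,0,-4,0],[0,0,0,-4,0],[0,0,0,-4,0],[0,0,0,0,0],[0,0,0,0,0]])

```text
time_s: 22.65
position: [0.4788, 0.2836, 0.2077]
tcp_rot: [2.22, 2.221, 0.003]
wrist_force: [-0.6, 0.6, -2.1]
finger_gap: 0.058
```

```bash
python3 w.py w10.png 0.216 0.478 0.283
```

```text
n 12427 z [0.2113 0.2184 0.2218] circle 0.4781 0.2913 dia 0.086 mid [0.4781 0.2847] px [324. 280.] tcp [0.4788 0.2836 0.2077]
```

Emit:
move_arm(steps=[[0,-2.4,-0.4,0,0],[0,-4.9,-0.4,0,0],[0,-4.9,-0.4,0,0],[0,-4.9,0,0,0],[0,-4.9,0,0,0],[0,-4.9,0,0,0],[0,-4.9,0,0,0],[0,-4.9,0,0,0],[0,-4.9,0,0,0],[0,-4.9,0,0,0],[0,-4.9,0,0,0],[0,-4.9,0,0,0]])

```text
time_s: 23.9
position: [0.4652, -0.2813, 0.2047]
tcp_rot: [-2.219, -2.22, 0.001]
wrist_force: [1.9, 0.6, -0.0]
finger_gap: 0.0586
```

Emit:
move_arm(steps=[[0,0,0,1,0],[0,0,0,2,0],[0,0,0,2,0],[0,0,0,1.5,0],[0,0,0,0.7,0],[0,0,0,0,0],[0,0,0,0,0]])

```text
time_s: 24.6
position: [0.4669, -0.2795, 0.1348]
tcp_rot: [2.221, 2.222, 0.0]
wrist_force: [-0.5, 0.4, -0.6]
finger_gap: 0.0585
```

Foot is at 0.107, tower rim at 0.094. I'll lower 1.7 cm.

Emit:
move_arm(steps=[[0,0,0,0.5,0],[0,0,0,0.5,0],[0,0,0,0.3,0],[0,0,0,0.2,0],[0,0,0,0.1,0],[0,0,0,0.1,0],[0,0,0,0,0]])

```text
time_s: 25.3
position: [0.4669, -0.2798, 0.1178]
tcp_rot: [2.221, 2.221, 0.0]
wrist_force: [-0.9, -0.4, 2.1]
finger_gap: 0.058
```

Emit:
move_arm(steps=[[0,0,0,0.1,0],[0,0,0,0,0]])

```text
time_s: 25.5
position: [0.4671, -0.28, 0.1178]
tcp_rot: [2.22, 2.22, -0.0]
wrist_force: [-3.7, 1.4, 10.5]
finger_gap: 0.0582
```

Emit:
move_arm(steps=[[0,0,0,-0.1,0],[0.5,0,0,0,0],[1,0,0,0,0],[1,0,0,0,0],[1,0,0,0,0],[1,0,0,-2,0],[1,0,0,-3,0],[1,0,0,-4,0],[1,0,0,-3,0],[1,0,0,0,0],[1,0,0,0,0]])

```text
time_s: 26.6
position: [0.4668, -0.2797, 0.2376]
tcp_rot: [2.22, 2.221, 0.0]
wrist_force: [-0.2, -0.5, -0.7]
finger_gap: 0.0853
```

```bash
python3 w.py w11.png 0.130 0.467 -0.280 
```

```text
n 4265 z [0.1271 0.1288 0.1333] circle 0.466 -0.2802 dia 0.0605 mid [ 0.4662 -0.2795] px [324. 210.] tcp [ 0.4668 -0.2797  0.2376]
```

Emit:
move_arm(steps=[[1,2,0.15,0,0],[1,4,0.3,0,0],[1,4,0.3,0.5,0],[1,4,0.3,1,0],[1,4,0.3,1,0],[1,4,0.3,1,0],[1,4,0.1,1,0],[1,0,0,2,0],[1,0,0,2,0],[1,0,0,0,0],[1,0,0,0,0]])

```text
time_s: 27.75
position: [0.4832, -0.019, 0.1519]
tcp_rot: [-2.219, -2.221, 0.001]
wrist_force: [1.1, 0.3, -0.1]
finger_gap: 0.0853
```

```bash
python3 w.py w12.png 0.014 0.484 -0.020; python3 - <<'E'
from w import *
im,d,P,s=wrist('w12b.png')
m=(P[...,2]>.036)&(P[...,2]<.055)&(np.hypot(P[...,0]-.484,P[...,1]+.02)<.03)
q=P[m];print(m.sum(),((np.percentile(q,2,0)+np.percentile(q,98,0))/2).round(4),np.ptp(q,0),s['position'])
E
```

```text
n 2893 z [0.0127 0.0145 0.0159] circle 0.4832 -0.0207 dia 0.0607 mid [ 0.4835 -0.0202] px [325. 201.] tcp [ 0.4832 -0.019   0.1519]
395 [ 0.4832 -0.0205  0.0419] [0.01700674 0.01693011 0.00989606] [ 0.48388752 -0.01924311  0.15259987]
```

View pics/w12.png

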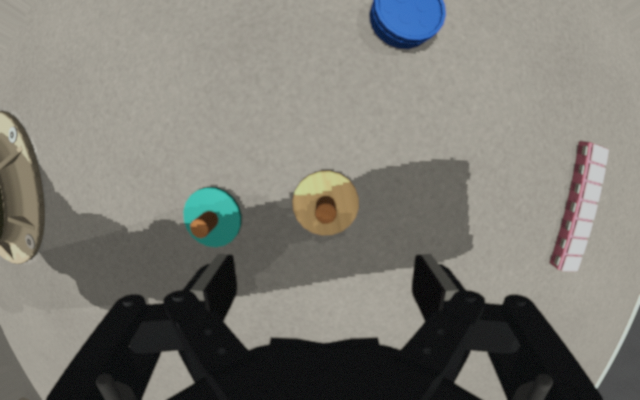

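Wood lid is at (325,203), turquoise look-alike at (212,216), clear of the jaws.

Emit:
move_arm(steps=[[1,-0.1,0,2,0],[1,0,0,2,0],[1,0,0,2,0],[1,0,0,2,0],[1,0,0,1.7,0],[1,0,0,1.2,0],[1,0,0,0.6,0],[1,0,0,0,0],[0.5,0,0,0,0],[0.3,0,0,0,0],[0.2,0,0,0,0]], grip_force=50)

```text
time_s: 28.95
position: [0.4845, -0.0206, 0.038]
tcp_rot: [2.221, 2.221, 0.001]
wrist_force: [0.4, -0.5, -0.7]
finger_gap: 0.0438
```

Emit:
move_arm(steps=[[0,0,0,0,0],[0,0,0,0,0],[0,0,0,0,0],[0,0,0,0,0],[0,0,0,0,0]])

```text
time_s: 29.45
position: [0.4842, -0.0206, 0.0377]
tcp_rot: [2.221, 2.221, 0.0]
wrist_force: [-1.8, -0.4, 6.1]
finger_gap: 0.0161
```

Emit:
move_arm(steps=[[0,0,0,-1,0],[0,0,0,-2,0],[0,0,0,-4,0],[0,0,0,-4,0],[0,0,0,-4,0],[0,0,0,-4,0],[0,0,0,-1,0],[0,0,0,0,0],[0,0,0,0,0]])

```text
time_s: 30.35
position: [0.4833, -0.0207, 0.2362]
tcp_rot: [-2.221, -2.221, 0.002]
wrist_force: [-0.3, 0.2, -1.5]
finger_gap: 0.0164
```

```bash
python3 w.py w13.png 0.216 0.484 -0.02; python3 - <<'E'
from w import *
im,d,P,s=wrist('w13b.png')
m=(np.hypot(P[...,0]-.484,P[...,1]+.02)<.034)&(P[...,2]>.19)&(P[...,2]<.225)
h,e=np.histogram(P[m][:,2],bins=14);print(h,e.round(3))
hsv=cv2.cvtColor(im,cv2.COLOR_RGB2HSV); k=m&(hsv[...,1]>70)
print(k.sum(),np.percentile(P[k],[2,50,98],0).round(4),np.argwhere(k).mean(0))
E
```

```text
n 4352 z [0.2114 0.213  0.2178] circle 0.4825 -0.0206 dia 0.0601 mid [ 0.4825 -0.0088] px [324. 230.] tcp [ 0.4833 -0.0207  0.2362]
[  10   55   61   58  649 3273  404   31   31   30   35   34   36   39] [0.204 0.206 0.207 0.209 0.21  0.212 0.213 0.215 0.216 0.218 0.219 0.221
 0.222 0.223 0.225]
4650 [[ 0.4552 -0.0472  0.2096]
 [ 0.4824 -0.0073  0.2124]
 [ 0.5092  0.0078  0.2212]] [232.20903226 323.54150538]
```

View pics/w13.png

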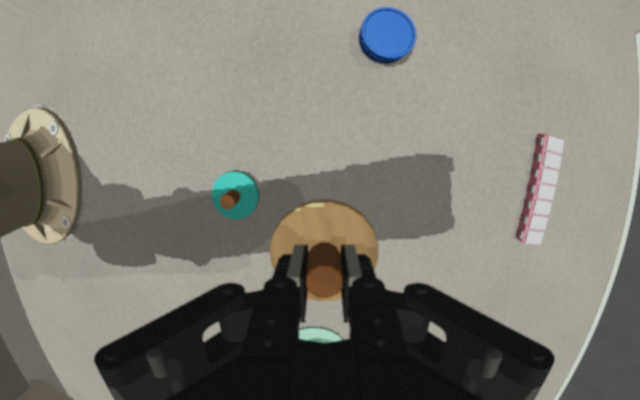

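Lid hangs level at (324,250).

Emit:
move_arm(steps=[[0,-2,-0.2,0,0],[0,-4,-0.3,0,0],[0,-4,-0.3,0,0],[0,-4,-0.3,0,0],[0,-4,-0.3,0,0],[0,-4,-0.3,0,0],[0,-3.9,0,0,0],[0,0,0,1.5,0],[0,0,0,1.5,0],[0,0,0,1.5,0],[0,0,0,0.5,0],[0,0,0,0,0]])

```text
time_s: 31.65
position: [0.4663, -0.279, 0.1856]
tcp_rot: [-2.218, -2.22, 0.0]
wrist_force: [0.8, -0.7, -0.3]
finger_gap: 0.0161
```

Emit:
move_arm(steps=[[0,0,0,0,0],[0,0,0,0,0]])

```text
time_s: 31.85
position: [0.4675, -0.2796, 0.188]
tcp_rot: [2.22, 2.221, 0.0]
wrist_force: [-0.4, 0.6, -0.5]
finger_gap: 0.0159
```

Target TCP z is 0.1657, so I'll lower 2.2 cm.

Emit:
move_arm(steps=[[0,0,-0.05,0.5,0],[0,0,0,0.5,0],[0,0,0,0.5,0],[0,0,0,0.3,0],[0,0,0,0.2,0],[0,0,0,0.1,0],[0,0,0,0.1,0],[0,0,0,0,0]])

```text
time_s: 32.65
position: [0.4669, -0.2797, 0.1658]
tcp_rot: [2.221, 2.221, 0.0]
wrist_force: [-1.0, -0.1, 2.5]
finger_gap: 0.0162
```

Emit:
move_arm(steps=[[0,0,0,0.1,0],[0,0,0,0,0]])

```text
time_s: 32.85
position: [0.4673, -0.28, 0.1657]
tcp_rot: [2.22, 2.22, 0.0]
wrist_force: [-2.3, 0.9, 8.5]
finger_gap: 0.0159
```

Emit:
move_arm(steps=[[0,0,0,-0.1,0],[0.3,0,0,0,0],[0.6,0,0,0,0],[1,0,0,0,0],[1,0,0,0,0],[1,0,0,0,0],[1,0,0,-2,0],[1,0,0,-3,0],[1,0,0,-4,0],[1,0,0,-3,0],[1,0,0,0,0],[1,0,0,0,0]])

```text
time_s: 34.05
position: [0.4668, -0.2797, 0.2857]
tcp_rot: [2.22, 2.221, 0.0]
wrist_force: [0.1, 0.9, -0.1]
finger_gap: 0.0855
```

```bash
python3 w.py w14.png 0.142 0.467 -0.280; python3 - <<'E'
from h import *
a,_=snap('scene'); cm=viewer.camera_model('scene')
p=cm['world_to_cam']@np.array([.467,-.28,.09,1]);u=int(cm['cx']+cm['fx']*p[0]/-p[2]);v=int(cm['cy']-cm['fy']*p[1]/-p[2])
cv2.imwrite('pics/c14.png',cv2.resize(a[v-50:v+50,u-50:u+50],None,fx=6,fy=6,interpolation=2)[:,:,::-1])
E
```

```text
n 2769 z [0.1409 0.1424 0.1439] circle 0.4658 -0.2795 dia 0.0602 mid [ 0.4657 -0.2794] px [323. 198.] tcp [ 0.4668 -0.2797  0.2857]
```

View pics/c14.png

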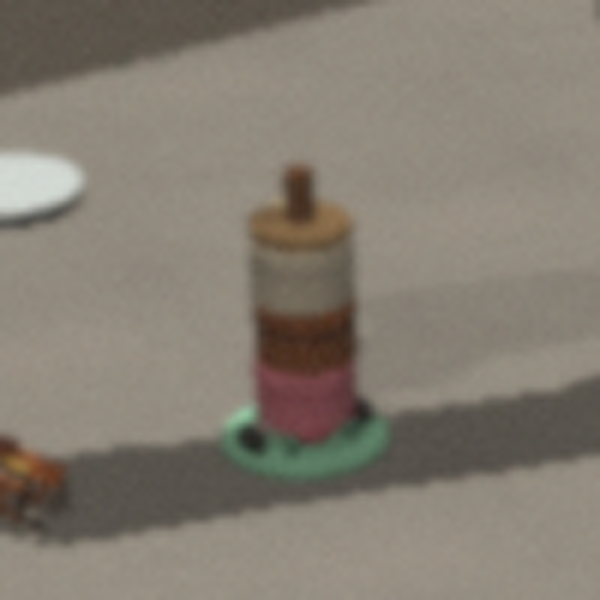

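The tower stands straight in the crop: base (303,440), pink (305,400), tortoiseshell (305,340), white (303,280), lid (300,225). The lid disc top reads 0.142, as it should. The gripper is clear, so I'll hand in.

```bash
python3 -c "
from h import *
print(r.hand_in())"
```

```text
the job is handed in; nothing more can be done
None
```

I built the tower and handed it in after about 34 s of robot time. The pink box is in the clip base, with the tortoiseshell box, white box and wooden lid nested on it in that order. The hand-in gives no verdict.

- **Pink box:** it met a firm stop at about 33 N. Seen from above, its rim and recess then sat 6 mm higher than on the floor, which is the home height.
- **Heights:** after allowing about 1 mm for camera bias, the tortoiseshell recess floor read 0.090 m and the white one 0.128 m. The lid disc top read 0.142 m. All three match the expected values.
- **Centres:** each piece measured within about 2 mm of the one below, and the last picture shows the tower straight and upright.
- **Robot:** the open gripper ended about 10 cm above the lid, touching nothing.
- **Bystanders and look-alikes:** the robot did not go near any of them. I did not re-measure their positions at the end.
- **Disagreement:** the top and wrist cameras differed by 1 to 2 mm, which is within their stated calibration.

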